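Find the heavy side of a belt-grinder wheel and hold it at the bottom

TASK

This belt-grinder wheel is badly out of balance, but its bearings are packed with stiff grease, so by itself it only creeps round. Turn it on its axle by hand, feel out which side is heavy, bring that side to the very bottom, and finish still gripping the wheel across its rim, holding it motionless there so that I can fix a counterweight: do not let go at the end. Leave the hammer, the tin and the marker where they are.

Things in the scene. Friction and masses are not known exactly. Their poses are not given: they have to be found in the camera images.
- stand: Grey base plate (200 mm along x, 190 along y, 12 thick) bolted to the bench, with two green pillow-block bearings that carry the wheel's level axle along y; the wheel turns in the stand's x-z plane. z is up; origin: centre of the plate's underside, on the bench. Bearings: inner faces 50 mm either side of the wheel's middle plane, 160 mm high, 64 mm wide along x, so the rim stands free over them.
- axle (a point): Middle of the axle, 130 mm above the bench; axes as the stand's. The wheel turns endlessly either way. The grease drags with up to 0.5 N m when turned by hand (0 to 10 N at the rim, most when raising the heavy side). Left alone, the wheel creeps about 1 rad/s per 14 N m of pull, the heavy side sinking by at most 1.8 degrees a second; held still for a second, the hand feels only the pull.
- wheel: Closed aluminium wheel, black rubber tyre, 200 mm across, 40 mm thick, flat sides; top 230 mm above the bench. Origin at the axle's middle; y along the axle (as the stand's y), x and z turn with it. A hidden heavy spot, at any angle, pulls with a moment of 0.28 to 0.43 N m when level with the axle, none at bottom or top (as the sine between). It never starts within 65 degrees of the bottom.
- mark (a point): The middle of the yellow paint dash across the wheel's tread, at radius 100 mm in the wheel's z direction (a yellow dash continues on both side faces). It only shows how the wheel is turned: it lies at any angle to the heavy spot.
- hammer: Bystander: hammer with wooden handle, 280 mm long, lying on the bench near the stand. Origin under its middle, x along the handle to the head.
- tin: Bystander: round tin of stick-on weights, 60 mm in diameter, 55 mm high, standing on the bench near the stand. Origin at the centre of its underside.
- marker: Bystander: white paint marker with a yellow cap, 18 mm in diameter, 135 mm long, lying on the bench near the stand. Origin under its middle.

How it is judged:
By the outcome, as a careful person would: the job done as asked, in the order asked, and still so for the second after the job is handed in, while the arm keeps its last pose, push and grip.
It also fails if it takes over 72 s, if anything falls off the work surface, if the arm or the gripper's body presses on something with over 40 N, if the wrist force passes 120 N, or if a joint passes its speed limit or range.

ROBOT

A 6-joint arm with a two-finger parallel gripper is mounted at the origin on the work surface. World frame = base frame: x ahead of the robot, y to its left, z up, the work surface at z = 0. Lengths are in m, angles in rad, forces in N, time in s.
With the tool pointing down it reaches from about 0.3 to 0.875 m from the base axis. Payload 4.2 kg.
Tool frame: the origin (TCP) lies at the very end of the fingers, on their centre line; the grasp point (between the pads) lies 19 mm behind it (robot.hold_point_z is the distance from the TCP to the grasp point, in m); z points along the fingers, x is the direction in which the jaws open and shut, and the axes are right-handed (so a half turn about z gives the same grasp; the last joint's range is limited). The gripper opens to 85 mm and grips with 20 to 120 N. Pads are 22 mm wide; open, the fingers measure 114 mm over their backs; the gripper's body (76 mm by 85 mm) begins 54 mm behind the grasp point. The pads swing forward as they close: fully open they stand 13 mm farther back than shut.
Start: joints at [-1.367, 0.32, 1.565, -0, 1.257, -0.02], TCP at [0.128, -0.561, 0.231] pointing down, gripper open.
Joint ranges: [-3.11, 3.11], [-0.84, 2.01], [0.21, 2.61], [-1.34, 4.49], [0.05, 2.63], [-2.56, 2.56]. Speed limits (rad/s): [2.57, 2.57, 3.14, 3.14, 3.14, 3.14].

INTERFACE

Orientations are given as a unit quaternion [x, y, z, w].
In Python, from plant import sensors, snapshot, calibration, job, nets, robot gives the robot as it stands.
- The arm moves only by the shell command python3 -m inch 'ROWS' [FORCE]. ROWS is JSON, a list of rows, each a list of 3 entries, a list of its own where there are three numbers: the turn, a rotation vector about the world's x, y, z in rad, then the shift along the world's x, y, z in m, then the opening, from 0 (shut) to 1 (fully open). In form: [[[rx, ry, rz], [tx, ty, tz], hand], ...]. A call has 1 to 12 rows; each row is the pose to reach, as a shift and turn from the pose commanded when the call began; what a row does not reach only later rows make up. A row lasts 1/8 s, in which the tool goes at most 62.5 mm and 10.7 degrees, less where a joint would pass 70% of its speed; a pose out of reach is approached as far as the arm can. A call with a gripper value outside its range is refused whole. The fingers move at their own pace and stop on an object; FORCE is the grip in N (left out, the last holds). Time passes only in rows, so rows that repeat a pose let the fingers close. It gives the time, the measured TCP pose, the force and the opening at its end, in the units of the state.
- sensors.state(): the state, without advancing time (a new reading comes with each control period).
- snapshot(name): name is "scene" or "top" or "wrist"; returns the picture (384x512x3 uint8, red, green, blue); there is no depth.
- calibration(name): a dict with "vfov" (degrees; the focal length in pixels is half the picture's height over the tangent of half this angle, whatever the lens; pixels are square), "cx", "cy" (the principal point, pixels), "eye" and "rotation" of the camera in the world. Camera axes: x right, y up, looking along -z (the intrinsics and any distortion apply to the point x, -y, -z); pixel columns grow to the right and rows downward; lengths in m; the calibration is good to about 2 mm. The wrist camera is an equidistant fisheye: a pixel r from the principal point sees the ray r / f radians off the axis. A picture is of the moment at which its call begins: read the wrist's pose just before it. calibration takes no time and is no camera call; for the wrist camera it gives the pose at the moment of the call.
- job.close_job(): hands the job in, once; it reports no verdict.
Trained networks look in the newest picture that a camera, given by its name, has taken for a name from the list of things; names that differ only in an ending like _2 or _b are one class to them, and where a whole thing is asked for, a point or a joint stands for the part that bears it (a point fixed in the world has none). Each returns a list of dicts, best first, with "conf" (0 to 1); they miss things now and then, are a little off and sometimes report something else, mostly with a low value. They report only what shows in the picture. A call takes as long as a camera call.
- nets.recognise(camera, target): "point" ([x, y, z] in m, in world coordinates, good to about 4 mm: the middle of the surface that is visible of it).
- nets.cut_out(camera, target): "region" (384x512 bool, what is visible of it).
The state is a dict: "time": time; "q": joint angles; "dq": joint speeds; "tau": joint torques, N m; "tool_pos": TCP position; "ee_rot": TCP orientation; "force": force on the tool from outside, world axes, zero at the start; "wrist_torque": the same for the moment, N m; "gripper_width": opening from 0.0 (shut) to 1.0 (fully open).
Only numpy, scipy, OpenCV 4.12 (cv2) and the standard library are available. Lean on these libraries where they do the work, as an engineer would, in place of code of your own. Each camera call takes 0.05 s, during which the arm holds its last target.

## Working session

There is one attempt and no reset: what is moved stays moved. The work goes in short steps, Python scripts to look and compute and a shell command to move; the robot and the scene stay as the last step left them, time stands still between calls to the robot, and variables do not carry over. Pictures are saved under pics/ and viewed, and the job is handed in when it is done.

```bash
ls; mkdir -p pics; python3 - <<'E'
from plant import sensors, snapshot, calibration, job, nets, robot
import cv2
s=sensors.state(); print(s)
print({k:getattr(robot,k) for k in dir(robot) if not k.startswith('_')})
for n in ("scene","top"):
    im=snapshot(n); cv2.imwrite(f"pics/{n}0.png",im[:,:,::-1]); print(n,calibration(n))
    for t in ("stand","wheel","axle","mark","hammer","tin","marker"):
        r=nets.recognise(n,t); print(t,[(x['point'],x['conf']) for x in r[:2]])
print(sensors.state()['time'])
E
```

```text
pics
{'time': 0.0, 'q': array([-1.36699659e+00,  3.20336772e-01,  1.56570610e+00,  1.07362389e-05,
        1.25742449e+00, -1.99742606e-02]), 'dq': array([-0.00042405,  0.00108208, -0.00181557,  0.0012823 ,  0.00169068,
       -0.00018406]), 'tau': array([ 2.44789881e-03, -4.15514767e+01, -2.34156919e+01,  2.42439155e-04,
        8.30892823e-03,  2.19276586e-06]), 'tool_pos': array([ 0.12751704, -0.5601745 ,  0.230446  ]), 'ee_rot': array([ 7.81635076e-01, -6.23735304e-01, -7.17584681e-04, -6.03103944e-04]), 'force': array([-0.75459718,  0.23390579, -0.77748283]), 'wrist_torque': array([ 0.0052478 , -0.03195038, -0.00984549]), 'gripper_width': 1.0020112351030395}
{'PlanningError': <class 'plant.PlanningError'>, 'hold_point_z': 0.0187}
scene {'vfov': 55.24868371206606, 'cx': 252.49411801760385, 'cy': 199.25940079972528, 'eye': array([0.86599871, 0.37109704, 0.75815096]), 'rotation': array([0.1124063 , 0.30554266, 0.88910346, 0.32171968])}
stand [([0.5838, 0.1517, 0.1343], 0.91)]
wheel [([0.5725, 0.153, 0.1797], 0.89)]
axle [([0.5783, 0.1533, 0.1298], 0.59)]
mark [([0.5737, 0.1537, 0.1841], 0.77)]
hammer [([0.583, 0.3336, 0.0242], 0.89)]
tin [([0.4536, -0.0491, 0.0543], 0.58)]
marker [([0.6242, -0.0679, 0.0143], 0.56)]
top {'vfov': 51.818529826130465, 'cx': 261.33453828247156, 'cy': 194.5922909135974, 'eye': array([ 0.41730945, -0.00325336,  0.97958621]), 'rotation': array([ 0.06428611, -0.04777685, -0.69735222,  0.71223911])}
stand [([0.5386, 0.1139, 0.1341], 0.89)]
wheel [([0.5457, 0.1208, 0.2102], 0.86)]
axle [([0.5387, 0.1182, 0.1353], 0.58)]
mark [([0.5446, 0.1198, 0.2047], 0.68)]
hammer [([0.6028, 0.3226, 0.0218], 0.76)]
tin [([0.4421, -0.059, 0.0559], 0.68)]
marker [([0.6151, -0.0742, 0.013], 0.98), ([0.54, 0.1164, 0.1346], 0.22)]
0.8
```

View pics/scene0.png

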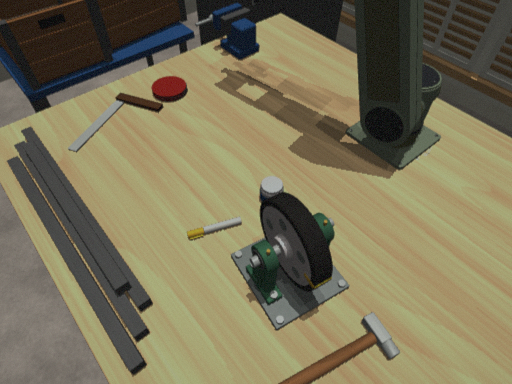

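View pics/top0.png

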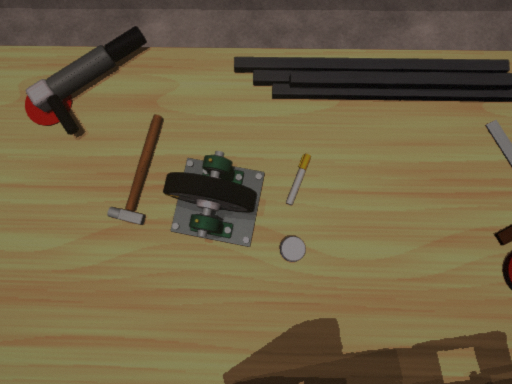

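```bash
cat > h.py <<'E'
import numpy as np
from scipy.spatial.transform import Rotation as R
def f(c): return 192/np.tan(np.radians(c['vfov'])/2)
def ray(c,u,v):
    return R.from_quat(c['rotation']).apply([(u-c['cx'])/f(c),-(v-c['cy'])/f(c),-1])
def onz(c,u,v,z):
    d=ray(c,u,v); return c['eye']+d*(z-c['eye'][2])/d[2]
def proj(c,p):
    q=R.from_quat(c['rotation']).inv().apply(np.array(p)-c['eye'])
    return c['cx']+f(c)*q[...,0]/-q[...,2], c['cy']+f(c)*q[...,1]/q[...,2]
E
python3 - <<'E'
import cv2
a=cv2.imread('pics/scene0.png')[170:330,210:370]; cv2.imwrite('pics/scene0z.png',cv2.resize(a,(600,600),interpolation=2)) 
a=cv2.imread('pics/top0.png')[130:270,140:320]; cv2.imwrite('pics/top0z.png',cv2.resize(a,(771,600),interpolation=2))
from h import *; from plant import calibration
cs,ct=calibration('scene'),calibration('top')
for z,p in ((0.0,(292,205)),(0,(306,155))): print(onz(ct,*p,z))
print(R.from_quat(ct['rotation']).as_matrix(), R.from_quat(cs['rotation']).as_matrix())
E
```

```text
[ 0.54899776 -0.05564704  0.        ]
[ 0.67804834 -0.08986292  0.        ]
[[ 0.02283451  0.98722027 -0.1577172 ]
 [-0.99950582  0.01913436 -0.02493959]
 [-0.02160305  0.15820875  0.98716934]] [[-0.76772254 -0.50339433  0.39647983]
 [ 0.640774   -0.60628026  0.47099143]
 [ 0.00328348  0.6156447   0.78801702]]
```

View pics/scene0z.png

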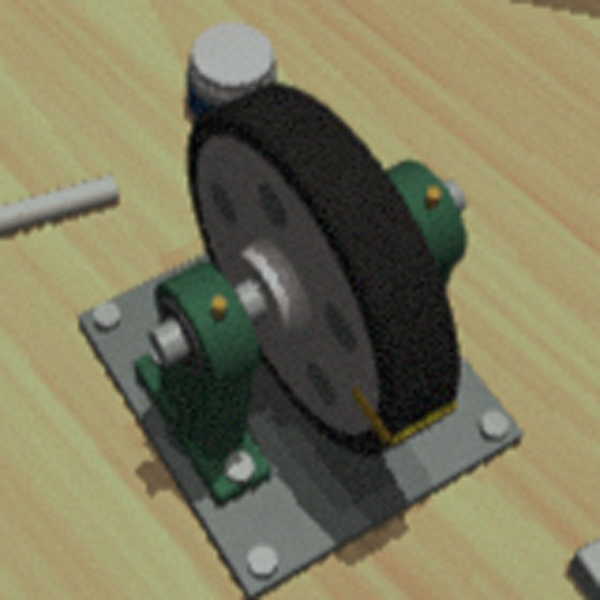

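View pics/top0z.png

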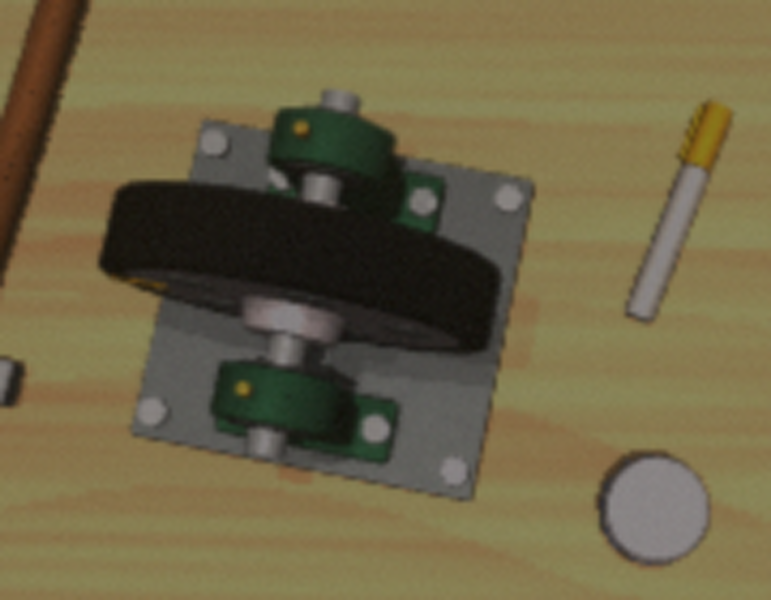

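```bash
python3 - <<'E'
from h import *; from plant import calibration
cs,ct=calibration('scene'),calibration('top')
T=[onz(ct,140+u/4.286,130+v/4.286,.012) for u,v in ((205,120),(535,182),(473,498),(132,434))]
S=[onz(cs,210+u/3.75,170+v/3.75,.012) for u,v in ((80,320),(520,437),(250,597))]
print(np.array(T),np.mean(T,0)); print(np.array(S),(S[0]+S[1])/2)
print([np.linalg.norm(T[i]-T[(i+1)%4]) for i in range(4)],np.linalg.norm(S[0]-S[2]),np.linalg.norm(S[1]-S[2]))
E
```

```text
[[0.66195067 0.20913584 0.012     ]
 [0.628121   0.013739   0.012     ]
 [0.44439962 0.04496722 0.012     ]
 [0.47641929 0.24144898 0.012     ]] [0.55272265 0.12732276 0.012     ]
[[0.63321356 0.01989457 0.012     ]
 [0.48399109 0.24418137 0.012     ]
 [0.66661952 0.21231638 0.012     ]] [0.55860232 0.13203797 0.012     ]
[np.float64(0.1983037344546197), np.float64(0.18635650397616624), np.float64(0.19907371010021727), np.float64(0.18832427489892117)] 0.19530006126231708 0.1853874886943526
```

```bash
python3 - <<'E'
from h import *; from plant import calibration,nets,snapshot
import cv2
from scipy.optimize import minimize
M={}
for n in ('scene','top'):
    snapshot(n); r=nets.cut_out(n,'wheel'); m=r[0]['region'].astype(np.uint8); print(n,r[0]['conf'],m.sum())
    k,lab,st,_=cv2.connectedComponentsWithStats(m); i=1+st[1:,4].argmax(); m=(lab==i).astype(np.uint8)
    pts=np.argwhere(m)[:,::-1].astype(np.int32); h=cv2.convexHull(pts)
    M[n]=h; 
t=np.linspace(0,2*np.pi,120)
def hullm(n,x,y,psi):
    c=calibration(n)
    nv=np.array([np.cos(psi),np.sin(psi),0]); e=np.array([-np.sin(psi),np.cos(psi),0]); z=np.array([0,0,1.])
    P=np.concatenate([np.array([x,y,.13])+s*.02*nv+.1*(np.cos(t)[:,None]*e+np.sin(t)[:,None]*z) for s in(-1,1)])
    u,v=proj(c,P); return cv2.convexHull(np.stack([u,v],1).astype(np.float32))
S=8
def ras(h):
    a=np.zeros((384*4,512*4),np.uint8); cv2.fillPoly(a,[np.round((h+.5)*4).astype(np.int32)],1); return a
T={n:cv2.dilate(ras(M[n]),np.ones((4,4),np.uint8)) for n in M}
def cost(p,names): return sum((ras(hullm(n,*p))^T[n]).sum() for n in names)/16
for names in (['scene'],['top'],['scene','top']):
    b=min((minimize(cost,[.5557+dx,.1297,np.radians(-9.8)],args=(names,),method='Nelder-Mead',options=dict(initial_simplex=np.array([.5557+dx,.1297,-.171])+np.array([[0,0,0],[.01,0,0],[0,.01,0],[0,0,.06]]))) for dx in(-.004,.004)),key=lambda r:r.fun)
    print(names,b.x,np.degrees(b.x[2]),b.fun)
    for n in names:
        im=snapshot(n)[:,:,::-1].copy(); cv2.polylines(im,[np.round(hullm(n,*b.x)).astype(np.int32)],True,(0,0,255),1); cv2.imwrite(f'pics/fit_{n}_{len(names)}.png',cv2.resize(im[110:330,140:390],None,fx=2.4,fy=2.4))
E
```

```text
scene 0.65 4650
top 0.95 2521
['scene'] [ 0.55643306  0.12954959 -0.17412273] -9.976497494915396 80.75
['top'] [ 0.55378517  0.12996162 -0.15994631] -9.164248228650662 140.3125
['scene', 'top'] [ 0.55509184  0.12948726 -0.17744265] -10.166715185882097 339.9375
```

```bash
python3 -m inch '[[[0,0,1.175],[0.4275,0.69,0.09],1],[[0,0,1.175],[0.4275,0.69,0.09],1],[[0,0,1.175],[0.4275,0.69,0.09],1],[[0,0,1.175],[0.4275,0.69,0.09],1],[[0,0,1.175],[0.4275,0.69,0.09],1],[[0,0,1.175],[0.4275,0.69,0.09],1],[[0,0,1.175],[0.4275,0.69,0.09],1],[[0,0,1.175],[0.4275,0.69,0.09],1],[[0,0,1.175],[0.4275,0.69,0.09],1],[[0,0,1.175],[0.4275,0.69,0.09],1],[[0,0,1.175],[0.4275,0.69,0.09],1],[[0,0,1.175],[0.4275,0.69,0.09],1]]' 60; python3 -c "
from plant import sensors;print(sensors.state())"
```

```text
time: 2.7
tool_pos: [0.521, 0.075, 0.3145]
ee_rot: [0.996, -0.086, 0.001, 0.0]
force: [0.9, -0.0, 0.2]
gripper_width: 0.995
{'time': 2.7, 'q': array([ 1.21340018e-01,  1.99882142e-01,  1.52170101e+00, -4.55756309e-04,
        1.41906657e+00,  2.92918014e-01]), 'dq': array([ 0.78774845,  0.48327483, -0.73541743, -0.00676872,  0.24820375,
        0.78693086]), 'tau': array([-1.99050173e+00, -3.94879568e+01, -2.21984535e+01,  2.55132113e-01,
        4.14106442e-03, -6.34836573e-01]), 'tool_pos': array([0.52104298, 0.07497621, 0.31446326]), 'ee_rot': array([ 9.96325186e-01, -8.56495833e-02,  5.07718616e-04,  1.23503226e-04]), 'force': array([ 0.89141128, -0.04969819,  0.22549391]), 'wrist_torque': array([-0.0499546 , -0.00769841, -0.00582755]), 'gripper_width': 0.9954361552086043}
```

```bash
cat >> h.py <<'E'
AX=np.array([.555,.1297,.13]); PSI=np.radians(-9.9)
N=np.array([np.cos(PSI),np.sin(PSI),0]); E_=np.array([-np.sin(PSI),np.cos(PSI),0]); Z=np.array([0,0,1.])
L1,L2,HD=.552,.4217,-.163
LO=np.array([-3.11,-.84,.21,-1.34,.05,-2.56]);HI=np.array([3.11,2.01,2.61,4.49,2.63,2.56])
def fk(q,D):
    p=np.array([L1*np.sin(q[1])+L2*np.sin(q[1]+q[2]),0,HD+D+L1*np.cos(q[1])+L2*np.cos(q[1]+q[2])])
    r1=R.from_euler('z',q[0]); p=r1.apply(p)
    r=r1*R.from_euler('y',q[1]+q[2])*R.from_euler('z',q[3])*R.from_euler('y',q[4])*R.from_euler('z',q[5])
    return p+D*r.apply([0,0,1]),r
def toolR(al,flip=1):
    z=-(np.sin(al)*E_+np.cos(al)*Z); x=N*flip; return R.from_matrix(np.stack([x,np.cross(z,x),z],1))
def ik(p,r,D):
    w=np.array(p)-D*r.apply([0,0,1]); q1=np.arctan2(w[1],w[0]); rr=np.hypot(w[0],w[1]); zz=w[2]-HD-D
    d=np.hypot(rr,zz); c=(d*d-L1**2-L2**2)/(2*L1*L2)
    if abs(c)>1: return []
    q3=np.arccos(c); q2=np.arctan2(rr,zz)-np.arctan2(L2*np.sin(q3),L1+L2*np.cos(q3))
    m=(R.from_euler('z',q1)*R.from_euler('y',q2+q3)).inv()*r
    a,b,g=m.as_euler('ZYZ'); out=[]
    for aa,bb,gg in((a,b,g),(a+np.pi,-b,g+np.pi)):
        for k in(0,-1,1):
            for j in (0,-1,1):
                q=np.array([q1,q2,q3,aa+k*2*np.pi,bb,gg+j*2*np.pi])
                if (q>=LO).all() and (q<=HI).all(): out.append(q)
    return out
E
python3 - <<'E'
from h import *; from plant import sensors
s=sensors.state(); p,r=fk(s['q'],.3); print(p-s['tool_pos'],(r.inv()*R.from_quat(s['ee_rot'])).magnitude())
for D in(.2,.3):
  for rad in (.066,):
    for a in range(-150,151,15):
        al=np.radians(a); p=AX+rad*(np.sin(al)*E_+np.cos(al)*Z)
        for q in ik(p,toolR(al),D): print(D,a,np.round(q,2))
E
```

```text
[ 0.00189964 -0.01134524  0.00020045] 3.141592653589793
0.2 -150 [-0.    1.04  1.97  1.96  2.58  1.82]
0.2 -135 [-0.11  0.95  2.01  1.81  2.33  1.82]
0.2 -120 [-0.19  0.84  2.03  1.71  2.08  1.88]
0.2 -105 [-0.24  0.72  2.03  1.61  1.84  1.98]
0.2 -90 [-0.25  0.6   2.01  1.5   1.61  2.1 ]
0.2 -75 [-0.24  0.49  1.97  1.35  1.41  2.27]
0.2 -60 [-0.19  0.39  1.91  1.16  1.24  2.47]
0.2 15 [ 0.34  0.39  1.57 -0.24  1.32 -2.56]
0.2 30 [ 0.42  0.47  1.52 -0.43  1.48 -2.43]
0.2 45 [ 0.49  0.55  1.48 -0.59  1.64 -2.35]
0.2 60 [ 0.54  0.64  1.46 -0.74  1.8  -2.3 ]
0.2 75 [ 0.57  0.73  1.46 -0.88  1.96 -2.27]
0.2 90 [ 0.58  0.82  1.48 -1.01  2.1  -2.25]
0.2 105 [ 0.57  0.9   1.52 -1.15  2.24 -2.24]
0.2 120 [ 0.54  0.98  1.57 -1.29  2.39 -2.24]
0.3 -150 [-0.1   1.39  1.79  1.58  2.62  1.49]
0.3 -135 [-0.24  1.28  1.87  1.49  2.36  1.56]
0.3 -120 [-0.35  1.14  1.93  1.44  2.11  1.66]
0.3 -105 [-0.42  0.97  1.97  1.38  1.88  1.78]
0.3 -90 [-0.44  0.79  1.98  1.32  1.66  1.92]
0.3 -75 [-0.42  0.62  1.97  1.23  1.47  2.1 ]
0.3 -60 [-0.35  0.47  1.94  1.09  1.3   2.32]
0.3 15 [ 0.37  0.41  1.54 -0.23  1.33 -2.53]
0.3 30 [ 0.49  0.52  1.46 -0.41  1.51 -2.38]
0.3 45 [ 0.57  0.65  1.38 -0.55  1.69 -2.3 ]
0.3 60 [ 0.63  0.78  1.32 -0.68  1.85 -2.25]
0.3 75 [ 0.66  0.92  1.28 -0.8   2.01 -2.22]
0.3 90 [ 0.67  1.04  1.27 -0.92  2.16 -2.2 ]
0.3 105 [ 0.66  1.16  1.28 -1.05  2.29 -2.19]
0.3 120 [ 0.63  1.27  1.31 -1.17  2.43 -2.18]
0.3 135 [ 0.57  1.35  1.36 -1.3   2.57 -2.16]
```

```bash
python3 -m inch '[[[0,0,0],[0.034,0.0547,0.006],1],[[0,0,0],[0.034,0.0547,0.006],1],[[-0.18,0,0],[0.034,0.0547,0.006],1],[[-0.36,0,0],[0.034,0.0547,0.006],1],[[-0.36,0,0],[0.034,0.0547,0.006],1]]'; python3 - <<'E'
from h import *; from plant import sensors
from scipy.optimize import least_squares
s=sensors.state(); print(s)
for D in (.15,.2,.25,.3,.35):
    p,r=fk(s['q'],D); print(D,p-s['tool_pos'],(r.inv()*R.from_quat(s['ee_rot'])).magnitude())
E
```

```text
time: 3.32
tool_pos: [0.5535, 0.1291, 0.3186]
ee_rot: [0.98, -0.083, 0.014, 0.179]
force: [-0.4, -0.2, 0.1]
gripper_width: 0.996
{'time': 3.325, 'q': array([ 0.39187693,  0.33536194,  1.37441769, -0.33140397,  1.5761396 ,
        0.58224995]), 'dq': array([-0.05535064, -0.03069326, -0.00579778,  0.02179426, -0.01035576,
       -0.02399262]), 'tau': array([  1.36374984, -42.59338975, -24.40712214,  -1.52473189,
         0.64741015,   0.1778343 ]), 'tool_pos': array([0.55351899, 0.12912654, 0.31856687]), 'ee_rot': array([ 0.98032937, -0.08253349,  0.01418384,  0.17872147]), 'force': array([-0.40140187, -0.18604621,  0.08228638]), 'wrist_torque': array([ 0.1654241 , -0.03505069, -0.06725715]), 'gripper_width': 0.9962190275015449}
0.15 [ 9.94072180e-05  4.68485163e-02 -9.09608768e-03] 3.141592653589793
0.2 [ 1.48403388e-05  2.92108616e-02 -5.88183319e-03] 3.141592653589793
0.25 [-6.97265403e-05  1.15732068e-02 -2.66757870e-03] 3.141592653589793
0.3 [-0.00015429 -0.00606445  0.00054668] 3.141592653589793
0.35 [-0.00023886 -0.0237021   0.00376093] 3.141592653589793
```

```bash
sed -i 's/HD+D+L1\*np.cos(q\[1\])+L2\*np.cos(q\[1\]+q\[2\])\])/&+np.array([0,OFF,0])/; s/\*R.from_euler(.z.,q\[5\])$/*R.from_euler("z",q[5]+np.pi)/; s/^L1,L2,HD=.*/L1,L2,HD=.552,.4217,-.163; OFF=.0115; DD=.32/' h.py
python3 - <<'E'
s=open('h.py').read()
s=s.replace("q1=np.arctan2(w[1],w[0]); rr=np.hypot(w[0],w[1]);","rr=np.sqrt(w[0]**2+w[1]**2-OFF**2); q1=np.arctan2(w[1],w[0])-np.arctan2(OFF,rr); r=r*R.from_euler('z',np.pi);")
open('h.py','w').write(s)
E
python3 - <<'E'
from h import *; from plant import sensors
s=sensors.state()
for D in (.3,.31,.32,.33):
    p,r=fk(s['q'],D); print(D,p-s['tool_pos'],(r.inv()*R.from_quat(s['ee_rot'])).magnitude())
D=.317
print(s['q'],ik(s['tool_pos'],R.from_quat(s['ee_rot']),D))
for a in range(-150,151,15):
        al=np.radians(a); p=AX+.066*(np.sin(al)*E_+np.cos(al)*Z)
        for f in(1,-1):
          for q in ik(p,toolR(al,f),D): print(f,a,np.round(q,2), np.round(np.minimum(q-LO,HI-q).min(),2))
E
```

```text
0.3 [-0.00454642  0.00456378  0.00054668] 2.8138503494227735e-16
0.31 [-0.00456333  0.00103625  0.00118953] 2.8138503494227735e-16
0.32 [-0.00458024 -0.00249128  0.00183238] 2.8138503494227735e-16
0.33 [-0.00459716 -0.00601881  0.00247523] 2.8138503494227735e-16
[ 0.39187693  0.33536194  1.37441769 -0.33140397  1.5761396   0.58224995] [array([ 0.39117673,  0.3445115 ,  1.36516166, -0.33150458,  1.57601462,
        0.58155958])]
1 -150 [-0.13  1.45  1.74  1.52  2.62 -1.68] 0.01
-1 -150 [-0.13  1.45  1.74  1.52  2.62  1.46] 0.01
1 -135 [-0.29  1.34  1.83  1.43  2.35 -1.61] 0.28
-1 -135 [-0.29  1.34  1.83  1.43  2.35  1.53] 0.28
1 -120 [-0.4   1.19  1.9   1.38  2.11 -1.51] 0.52
-1 -120 [-0.4   1.19  1.9   1.38  2.11  1.63] 0.52
1 -105 [-0.47  1.01  1.95  1.33  1.88 -1.39] 0.66
-1 -105 [-0.47  1.01  1.95  1.33  1.88  1.75] 0.66
1 -90 [-0.49  0.83  1.97  1.27  1.68 -1.24] 0.64
-1 -90 [-0.49  0.83  1.97  1.27  1.68  1.9 ] 0.64
1 -75 [-0.47  0.65  1.97  1.19  1.49 -1.07] 0.64
-1 -75 [-0.47  0.65  1.97  1.19  1.49  2.07] 0.49
1 -60 [-0.4   0.49  1.94  1.06  1.32 -0.85] 0.67
-1 -60 [-0.4   0.
[... 441 characters left out ...]
.51 -2.39] 0.17
1 45 [ 0.57  0.67  1.36 -0.55  1.69  0.84] 0.79
-1 45 [ 0.57  0.67  1.36 -0.55  1.69 -2.3 ] 0.26
1 60 [ 0.63  0.81  1.29 -0.68  1.86  0.89] 0.66
-1 60 [ 0.63  0.81  1.29 -0.68  1.86 -2.25] 0.31
1 75 [ 0.66  0.95  1.24 -0.8   2.01  0.92] 0.54
-1 75 [ 0.66  0.95  1.24 -0.8   2.01 -2.22] 0.34
1 90 [ 0.67  1.08  1.22 -0.93  2.16  0.93] 0.41
-1 90 [ 0.67  1.08  1.22 -0.93  2.16 -2.21] 0.35
1 105 [ 0.66  1.21  1.22 -1.05  2.3   0.94] 0.29
-1 105 [ 0.66  1.21  1.22 -1.05  2.3  -2.2 ] 0.29
1 120 [ 0.63  1.32  1.25 -1.18  2.43  0.95] 0.16
-1 120 [ 0.63  1.32  1.25 -1.18  2.43 -2.19] 0.16
1 135 [ 0.57  1.41  1.3  -1.31  2.57  0.97] 0.03
-1 135 [ 0.57  1.41  1.3  -1.31  2.57 -2.18] 0.03
```

```bash
cat > m.py <<'E'
import sys
from h import *; from plant import sensors,snapshot
n=int(sys.argv[1]); F=[];W=[];P=[];Q=[]
for i in range(n):
    snapshot('scene'); s=sensors.state(); F.append(s['force']);W.append(s['wrist_torque']);P.append(s['tool_pos']);Q.append(s['ee_rot'])
F,W,P=map(np.array,(F,W,P)); f,w,p=F.mean(0),W.mean(0),P.mean(0); r=R.from_quat(Q).mean()
al=-(r*toolR(0).inv()).as_rotvec()@N
print('t',round(s['time'],2),'F',f.round(2),'sd',F.std(0).round(2),'W',w.round(3),'sd',W.std(0).round(3),'p',p.round(4),'alpha',np.degrees(al).round(2),'rotv',(toolR(al)*r.inv()).as_rotvec().round(3),'width',round(s['gripper_width'],3))
T=np.cross(p-AX,f); print('axle torque(+alpha dir): F part',round(-T@N,4),'W part',round(-w@N,4),'rad',np.linalg.norm((p-AX)-((p-AX)@N)*N).round(4),'lat',((p-AX)@N).round(4))
E
python3 m.py 6
python3 -m inch '[[[0.18,0,0],[0.0015,0.0006,-0.02],1],[[0.36,0,0],[0.0015,0.0006,-0.03],1],[[0.36,0,0],[0.0015,0.0006,-0.03],1]]'; python3 m.py 6
```

```text
t 3.62 F [-0.1   0.09  0.18] sd [0.24 0.64 0.4 ] W [0.152 0.008 0.012] sd [0.027 0.036 0.018] p [0.554  0.1267 0.3203] alpha 20.26 rotv [ 0.01   0.059 -0.011] width 1.0
axle torque(+alpha dir): F part 0.015 W part -0.1481 rad 0.1904 lat -0.0005
time: 4.0
tool_pos: [0.5555, 0.1248, 0.2904]
ee_rot: [0.996, -0.089, 0.0, 0.0]
force: [1.0, 0.6, 0.1]
gripper_width: 1.0
t 4.3 F [ 0.11  0.29 -0.26] sd [0.39 0.47 0.43] W [0.01  0.011 0.014] sd [0.032 0.036 0.028] p [0.5558 0.1282 0.2905] alpha 0.04 rotv [ 0.     0.001 -0.   ] width 1.003
axle torque(+alpha dir): F part 0.0481 W part -0.0075 rad 0.1605 lat 0.0011
```

```bash
python3 -m inch '[[[0,0,0],[0,0,-0.045],1],[[0,0,0],[0,0,-0.0935],1],[[0,0,0],[0,0,-0.0935],1],[[0,0,0],[0,0,-0.0935],1]]'; python3 - <<'E'
from plant import *
import cv2
from plant import snapshot
im=snapshot('wrist');cv2.imwrite('pics/w1.png',im[:,:,::-1]); 
im=snapshot('scene');cv2.imwrite('pics/s1.png',im[:,:,::-1]); 
E
python3 m.py 3
```

```text
time: 4.8
tool_pos: [0.5569, 0.1291, 0.1982]
ee_rot: [0.996, -0.085, 0.001, -0.0]
force: [0.2, -0.1, 0.9]
gripper_width: 0.998
t 5.05 F [0.21 0.36 0.09] sd [0.39 0.23 0.11] W [ 0.002  0.021 -0.   ] sd [0.01  0.003 0.009] p [0.5568 0.1286 0.1985] alpha -0.07 rotv [ 0.001  0.004 -0.001] width 0.998
axle torque(+alpha dir): F part 0.0267 W part 0.0013 rad 0.0685 lat 0.0019
```

View pics/w1.png

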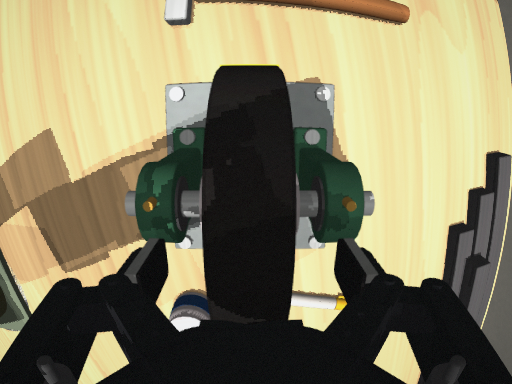

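View pics/s1.png

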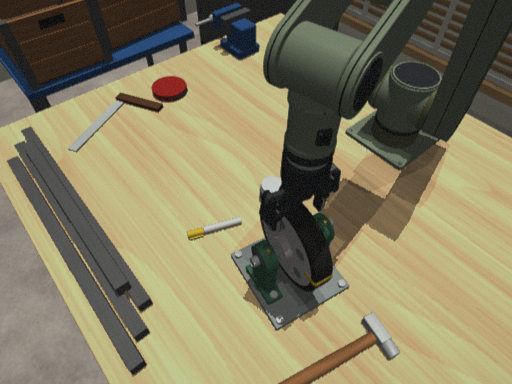

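```bash
python3 -m inch '[[[0,0,0],[0,0,0],0],[[0,0,0],[0,0,0],0],[[0,0,0],[0,0,0],0],[[0,0,0],[0,0,0],0],[[0,0,0],[0,0,0],0],[[0,0,0],[0,0,0],0]]' 60; python3 m.py 6;python3 m.py 8
```

```text
time: 5.8
tool_pos: [0.5557, 0.1281, 0.1968]
ee_rot: [0.996, -0.086, 0.0, 0.0]
force: [-2.1, -1.5, 3.4]
gripper_width: 0.455
t 6.1 F [-1.49 -1.91  4.92] sd [0.64 0.37 0.24] W [-0.133  0.271  0.017] sd [0.023 0.012 0.025] p [0.5557 0.1281 0.1968] alpha 0.01 rotv [ 0.     0.    -0.001] width 0.458
axle torque(+alpha dir): F part -0.1357 W part 0.1772 rad 0.0668 lat 0.001
t 6.5 F [-1.95 -1.91  5.21] sd [0.26 0.6  0.6 ] W [-0.214  0.3    0.018] sd [0.035 0.027 0.041] p [0.5557 0.1282 0.1968] alpha 0.01 rotv [ 0.     0.    -0.001] width 0.456
axle torque(+alpha dir): F part -0.1407 W part 0.2628 rad 0.0668 lat 0.001
```

```bash
python3 -m inch '[[[-0.103,0.018,0],[0.0012,0.0069,-0.0004],0],[[-0.206,0.036,0],[0.0024,0.0137,-0.0015],0],[[-0.309,0.054,0],[0.0036,0.0204,-0.0033],0],[[-0.413,0.072,0],[0.0047,0.0268,-0.0058],0],[[-0.516,0.09,0],[0.0058,0.033,-0.009],0],[[-0.516,0.09,0],[0.0058,0.033,-0.009],0]]'; python3 m.py 2;python3 m.py 14; python3 m.py 12
```

```text
time: 7.25
tool_pos: [0.5616, 0.1622, 0.1877]
ee_rot: [0.962, -0.082, -0.022, 0.26]
force: [-1.6, 1.0, 7.4]
gripper_width: 0.461
t 7.35 F [-1.19  1.8   6.05] sd [0.02 0.32 0.17] W [-0.54   0.282 -0.074] sd [0.056 0.006 0.015] p [0.5615 0.162  0.1878] alpha 30.13 rotv [-0.    -0.    -0.002] width 0.462
axle torque(+alpha dir): F part -0.1087 W part 0.5804 rad 0.0665 lat 0.0009
t 8.05 F [-1.22  0.58  6.41] sd [0.53 0.46 0.32] W [-0.298  0.301 -0.016] sd [0.069 0.027 0.035] p [0.5615 0.1616 0.188 ] alpha 30.03 rotv [-0.    -0.    -0.001] width 0.461
axle torque(+alpha dir): F part -0.1879 W part 0.3457 rad 0.0666 lat 0.0009
t 8.65 F [-1.17  0.36  6.76] sd [0.41 0.41 0.48] W [-0.237  0.291 -0.009] sd [0.026 0.029 0.025] p [0.5615 0.1615 0.1881] alpha 30.02 rotv [-0.    -0.    -0.001] width 0.458
axle torque(+alpha dir): F part -0.211 W part 0.2836 rad 0.0665 lat 0.0009
```

```bash
python3 -m inch '[[[-0.05,0.009,0],[-0.0001,-0.0008,0.0005],0]]'; python3 m.py 14; python3 m.py 12
```

```text
time: 8.78
tool_pos: [0.5614, 0.1611, 0.1884]
ee_rot: [0.956, -0.083, -0.024, 0.282]
force: [-1.0, 2.1, 4.5]
gripper_width: 0.46
t 9.47 F [-1.29  3.25  6.59] sd [0.37 0.33 0.84] W [ 0.117  0.19  -0.252] sd [0.105 0.053 0.04 ] p [0.5615 0.1615 0.1881] alpha 32.99 rotv [-0.    -0.    -0.001] width 0.459
axle torque(+alpha dir): F part -0.0406 W part -0.0823 rad 0.0665 lat 0.0009
t 10.07 F [-1.24  2.79  6.26] sd [0.57 0.54 0.39] W [ 0.152  0.152 -0.218] sd [0.027 0.016 0.031] p [0.5615 0.1614 0.1881] alpha 32.97 rotv [-0.    -0.    -0.001] width 0.459
axle torque(+alpha dir): F part -0.0551 W part -0.1237 rad 0.0665 lat 0.0009
```

```bash
cat > rows.py <<'E'
import sys
from h import *
# from alpha0 (extra twist tw0 deg) to alpha1 in n rows, radius rho
a0,tw,a1,n=map(float,sys.argv[1:5]); rho=.067; a0,tw,a1=np.radians([a0,tw,a1])
u=lambda a:np.sin(a)*E_+np.cos(a)*Z
t=lambda a:np.cos(a)*E_-np.sin(a)*Z
p0=rho*u(a0)-t(a0)*.0187*tw
print(','.join('[[%.3f,%.3f,0],[%.4f,%.4f,%.4f],0]'%(*(-(a-a0-tw)*N)[:2],*(rho*u(a)-p0)) for a in np.linspace(a0,a1,int(n)+1)[1:]))
E
python3 rows.py 30 2.9 -60 11
```

```text
[[0.191,-0.033,0],[-0.0013,-0.0077,0.0037],0],[[0.331,-0.058,0],[-0.0029,-0.0166,0.0066],0],[[0.472,-0.082,0],[-0.0045,-0.0259,0.0082],0],[[0.613,-0.107,0],[-0.0062,-0.0353,0.0084],0],[[0.753,-0.131,0],[-0.0078,-0.0447,0.0073],0],[[0.894,-0.156,0],[-0.0094,-0.0538,0.0048],0],[[1.035,-0.181,0],[-0.0109,-0.0624,0.0011],0],[[1.175,-0.205,0],[-0.0123,-0.0705,-0.0039],0],[[1.316,-0.230,0],[-0.0136,-0.0777,-0.0100],0],[[1.457,-0.254,0],[-0.0147,-0.0841,-0.0171],0],[[1.597,-0.279,0],[-0.0156,-0.0894,-0.0250],0]
```

```bash
python3 -m inch '[[[0.18,-0.033,0],[-0.0013,-0.0077,0.0037],0],[[0.331,-0.058,0],[-0.0029,-0.0166,0.0066],0],[[0.472,-0.082,0],[-0.0045,-0.0259,0.0082],0],[[0.613,-0.107,0],[-0.0062,-0.0353,0.0084],0],[[0.753,-0.131,0],[-0.0078,-0.0447,0.0073],0],[[0.894,-0.156,0],[-0.0094,-0.0538,0.0048],0],[[1.035,-0.181,0],[-0.0109,-0.0624,0.0011],0],[[1.175,-0.205,0],[-0.0123,-0.0705,-0.0039],0],[[1.316,-0.230,0],[-0.0136,-0.0777,-0.01],0],[[1.457,-0.254,0],[-0.0147,-0.0841,-0.0171],0],[[1.597,-0.279,0],[-0.0156,-0.0894,-0.025],0],[[1.597,-0.279,0],[-0.0156,-0.0894,-0.025],0]]'; python3 m.py 2; python3 m.py 14; python3 m.py 12
```

```text
time: 11.58
tool_pos: [0.5458, 0.0712, 0.1597]
ee_rot: [0.862, -0.077, 0.041, -0.5]
force: [4.0, 6.9, -5.5]
gripper_width: 0.467
t 11.68 F [ 3.84  5.27 -6.05] sd [0.11 0.17 0.6 ] W [-0.366 -0.29  -0.342] sd [0.071 0.078 0.062] p [0.5458 0.0714 0.16  ] alpha -59.99 rotv [-0.001 -0.005  0.   ] width 0.462
axle torque(+alpha dir): F part -0.1814 W part 0.3104 rad 0.0662 lat 0.001
t 12.38 F [ 3.62  4.55 -5.59] sd [0.58 0.58 0.89] W [-0.619 -0.019 -0.442] sd [0.056 0.044 0.028] p [0.5458 0.0716 0.1604] alpha -59.87 rotv [-0.001 -0.003 -0.   ] width 0.459
axle torque(+alpha dir): F part -0.1736 W part 0.6068 rad 0.0662 lat 0.001
t 12.97 F [ 3.22  4.57 -5.49] sd [0.44 0.5  0.63] W [-0.676  0.001 -0.463] sd [0.041 0.035 0.025] p [0.5458 0.0716 0.1605] alpha -59.86 rotv [-0.001 -0.003 -0.   ] width 0.456
axle torque(+alpha dir): F part -0.1678 W part 0.6661 rad 0.0662 lat 0.001
```

```bash
python3 -m inch '[[[0,0,0],[0,0,0],1],[[0,0,0],[0,0,0],1],[[0,0,0],[0,0,0],1],[[0,0,0],[-0.003,-0.017,0.01],1],[[0,0,0],[-0.0104,-0.0597,0.035],1],[[0,0,0],[-0.0104,-0.0597,0.035],1],[[0,0,0],[-0.0104,-0.0597,0.035],1]]'; python3 m.py 6; python3 m.py 8
python3 - <<'E'
from plant import snapshot; import cv2
im=snapshot('scene');cv2.imwrite('pics/s2.png',cv2.resize(im[150:330,190:390,::-1],None,fx=3,fy=3))
E
python3 - <<'E'
import sys; sys.path.insert(0,'.')
from h import *
u=lambda a:np.sin(a)*E_+np.cos(a)*Z
a0=np.radians(-60)
print(','.join('[[%.3f,%.3f,0],[%.4f,%.4f,%.4f],1]'%(*(-(a-a0)*N)[:2],*(.137*(u(a)-u(a0)))) for a in np.radians(np.linspace(-60,60,13))[1:]))
E
```

```text
time: 13.85
tool_pos: [0.5353, 0.0108, 0.1982]
ee_rot: [0.863, -0.075, 0.044, -0.498]
force: [0.5, 0.5, -0.5]
gripper_width: 0.999
t 14.15 F [-0.1   0.15 -0.1 ] sd [0.39 0.44 0.43] W [-0.402  0.085 -0.001] sd [0.026 0.02  0.02 ] p [0.5351 0.0119 0.1977] alpha -59.98 rotv [-0.    -0.    -0.001] width 0.997
axle torque(+alpha dir): F part -0.0028 W part 0.4111 rad 0.1374 lat 0.0006
t 14.55 F [ 0.01 -0.29  0.05] sd [0.33 0.72 0.56] W [-0.386  0.079 -0.002] sd [0.037 0.037 0.026] p [0.5354 0.0117 0.1979] alpha -59.97 rotv [ 0.     0.001 -0.001] width 0.999
axle torque(+alpha dir): F part -0.0131 W part 0.3939 rad 0.1376 lat 0.0009
[[-0.172,0.030,0],[0.0024,0.0135,0.0196],1],[[-0.344,0.060,0],[0.0053,0.0301,0.0364],1],[[-0.516,0.090,0],[0.0086,0.0494,0.0501],1],[[-0.688,0.120,0],[0.0123,0.0707,0.0602],1],[[-0.860,0.150,0],[0.0163,0.0934,0.0664],1],[[-1.032,0.180,0],[0.0204,0.1169,0.0685],1],[[-1.204,0.210,0],[0.0245,0.1403,0.0664],1],[[-1.375,0.240,0],[0.0285,0.1630,0.0602],1],[[-1.547,0.270,0],[0.0322,0.1844,0.0501],1],[[-1.719,0.300,0],[0.0355,0.2036,0.0364],1],[[-1.891,0.330,0],[0.0384,0.2203,0.0196],1],[[-2.063,0.360,0],[0.0408,0.2338,0.0000],1]
```

View pics/s2.png

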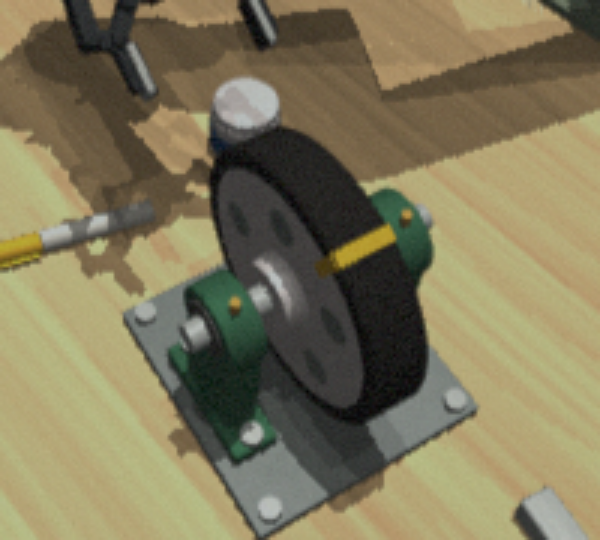

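```bash
cat > mk.py <<'E'
from h import *; from plant import sensors,snapshot,calibration
import cv2,json,sys
from scipy.optimize import minimize_scalar
def mark(im,c):
    hsv=cv2.cvtColor(im,cv2.COLOR_RGB2HSV); y=cv2.inRange(hsv,(20,150,90),(36,255,255))
    y[:160]=0;y[325:]=0;y[:,:245]=0;y[:,350:]=0
    best=None
    # wheel region only
    P=lambda a,yy,rr=.1: AX+rr*(np.sin(a)*E_+np.cos(a)*Z)+yy*N
    ys,xs=np.nonzero(y)
    # unproject each yellow pixel to tread cylinder
    out=[]
    for u,v in zip(xs,ys):
        d=ray(c,u,v); o=c['eye']-AX
        de,dz,oe,oz=d@E_,d[2],o@E_,o[2]
        A=de*de+dz*dz;B=2*(de*oe+dz*oz);C=oe*oe+oz*oz-.01
        D=B*B-4*A*C
        if D<0: continue
        t=(-B-np.sqrt(D))/(2*A); q=o+t*d
        if abs(q@N)<.017: out.append((np.degrees(np.arctan2(q@E_,q[2])),q@N,y[v,u]))
    if len(out)<4: return None,len(out)
    a=np.array(out); return np.median(a[:,0]),np.mean(a[:,0]),len(a)
if __name__=='__main__':
    c=calibration('scene')
    for i in range(int(sys.argv[1])):
        t=sensors.state()['time']; im=snapshot('scene'); print(round(t,2),mark(im,c))
        if i==0: cv2.imwrite('pics/mk_%06.2f.png'%t,im[:,:,::-1])
E
python3 mk.py 5
python3 -m inch '[[[-0.172,0.03,0],[0.0024,0.0135,0.0196],1],[[-0.344,0.06,0],[0.0053,0.0301,0.0364],1],[[-0.516,0.09,0],[0.0086,0.0494,0.0501],1],[[-0.688,0.12,0],[0.0123,0.0707,0.0602],1],[[-0.86,0.15,0],[0.0163,0.0934,0.0664],1],[[-1.032,0.18,0],[0.0204,0.1169,0.0685],1],[[-1.204,0.21,0],[0.0245,0.1403,0.0664],1],[[-1.375,0.24,0],[0.0285,0.163,0.0602],1],[[-1.547,0.27,0],[0.0322,0.1844,0.0501],1],[[-1.719,0.3,0],[0.0355,0.2036,0.0364],1],[[-1.891,0.33,0],[0.0384,0.2203,0.0196],1],[[-2.063,0.36,0],[0.0408,0.2338,0],1]]'; python3 mk.py 4; python3 m.py 5
```

```text
14.6 (np.float64(24.14881000072156), np.float64(24.151099938727985), 120)
14.65 (np.float64(24.14881000072156), np.float64(24.151099938727985), 120)
14.7 (np.float64(24.14881000072156), np.float64(24.151099938727985), 120)
14.75 (np.float64(24.14881000072156), np.float64(24.151099938727985), 120)
14.8 (np.float64(24.137731837754654), np.float64(24.124437224831617), 119)
time: 16.35
tool_pos: [0.5763, 0.2467, 0.1977]
ee_rot: [0.862, -0.074, -0.043, 0.5]
force: [0.7, -1.5, 0.1]
gripper_width: 1.004
16.35 (np.float64(22.39157806447907), np.float64(22.384184934266546), 120)
16.4 (np.float64(22.36372735084477), np.float64(22.3035523158959), 117)
16.45 (np.float64(22.336064620409076), np.float64(22.21816700611682), 118)
16.5 (np.float64(21.977619782209185), np.float64(22.051551574783897), 120)
t 16.8 F [ 0.21 -0.22  0.59] sd [0.33 0.47 0.1 ] W [ 0.382 -0.068 -0.02 ] sd [0.027 0.025 0.021] p [0.5766 0.2445 0.2007] alpha 59.81 rotv [0.    0.003 0.001] width 1.001
axle torque(+alpha dir): F part -0.0813 W part -0.388 rad 0.1365 lat 0.0015
```

```bash
python3 - <<'E'
from mk import *
c=calibration('scene')
for f in ('scene0','s1','mk_014.60'): print(f,mark(cv2.imread(f'pics/{f}.png')[:,:,::-1].copy(),c))
E
```

```text
scene0 (np.float64(90.96358627609875), np.float64(90.89111944127815), 13)
s1 (np.float64(85.17228715075144), np.float64(85.30759124490135), 25)
mk_014.60 (np.float64(24.14881000072156), np.float64(24.151099938727985), 120)
```

```bash
python3 -m inch '[[[0,0,0],[-0.0052,-0.03,-0.0175],1],[[0,0,0],[-0.0104,-0.0597,-0.035],1],[[0,0,0],[-0.0104,-0.0597,-0.035],1],[[0,0,0],[-0.0104,-0.0597,-0.035],0],[[0,0,0],[-0.0104,-0.0597,-0.035],0],[[0,0,0],[-0.0104,-0.0597,-0.035],0],[[0,0,0],[-0.0104,-0.0597,-0.035],0],[[0,0,0],[-0.0104,-0.0597,-0.035],0],[[0,0,0],[-0.0104,-0.0597,-0.035],0]]' 60; python3 mk.py 1; python3 m.py 1; python3 rows.py 60 0 3 9
```

```text
time: 17.92
tool_pos: [0.5659, 0.1865, 0.1638]
ee_rot: [0.863, -0.074, -0.043, 0.498]
force: [-1.0, 4.8, 4.3]
gripper_width: 0.46
17.93 (np.float64(21.067778385730016), np.float64(21.081588355821378), 119)
t 18.02 F [-0.93  6.05  4.58] sd [0. 0. 0.] W [ 0.261  0.03  -0.18 ] sd [0. 0. 0.] p [0.5659 0.1865 0.1638] alpha 59.97 rotv [ 0.     0.    -0.001] width 0.459
axle torque(+alpha dir): F part -0.069 W part -0.2518 rad 0.0669 lat 0.001
[[0.109,-0.019,0],[-0.0007,-0.0040,0.0062],0],[[0.218,-0.038,0],[-0.0015,-0.0086,0.0119],0],[[0.327,-0.057,0],[-0.0024,-0.0139,0.0171],0],[[0.436,-0.076,0],[-0.0034,-0.0196,0.0216],0],[[0.544,-0.095,0],[-0.0045,-0.0258,0.0255],0],[[0.653,-0.114,0],[-0.0057,-0.0324,0.0286],0],[[0.762,-0.133,0],[-0.0069,-0.0393,0.0310],0],[[0.871,-0.152,0],[-0.0081,-0.0465,0.0326],0],[[0.980,-0.171,0],[-0.0094,-0.0537,0.0334],0]
```

```bash
python3 -m inch '[[[0.109,-0.019,0],[-0.0007,-0.004,0.0062],0],[[0.218,-0.038,0],[-0.0015,-0.0086,0.0119],0],[[0.327,-0.057,0],[-0.0024,-0.0139,0.0171],0],[[0.436,-0.076,0],[-0.0034,-0.0196,0.0216],0],[[0.544,-0.095,0],[-0.0045,-0.0258,0.0255],0],[[0.653,-0.114,0],[-0.0057,-0.0324,0.0286],0],[[0.762,-0.133,0],[-0.0069,-0.0393,0.031],0],[[0.871,-0.152,0],[-0.0081,-0.0465,0.0326],0],[[0.98,-0.171,0],[-0.0094,-0.0537,0.0334],0],[[0.98,-0.171,0],[-0.0094,-0.0537,0.0334],0]]'; python3 mk.py 1;  python3 m.py 14; python3 m.py 14; python3 mk.py 1; python3 m.py 14
python3 - <<'E'
from plant import snapshot; import cv2
im=snapshot('top');cv2.imwrite('pics/t3.png',cv2.resize(im[110:280,130:330,::-1],None,fx=3,fy=3))
E
```

```text
time: 19.27
tool_pos: [0.5563, 0.1316, 0.1968]
ee_rot: [0.996, -0.087, -0.002, 0.025]
force: [-1.0, 3.7, 2.1]
gripper_width: 0.453
19.27 (np.float64(-38.72344950284348), np.float64(-38.83727885356621), 26)
t 20.02 F [-1.73  2.32  5.37] sd [0.48 0.65 0.64] W [ 0.593  0.247 -0.243] sd [0.094 0.032 0.065] p [0.5565 0.1324 0.1968] alpha 3.07 rotv [ 0.     0.    -0.001] width 0.46
axle torque(+alpha dir): F part 0.1172 W part -0.5416 rad 0.0668 lat 0.001
t 20.73 F [-1.86  2.47  5.33] sd [0.48 0.49 0.45] W [ 0.531  0.28  -0.263] sd [0.036 0.023 0.03 ] p [0.5565 0.1325 0.1968] alpha 3.07 rotv [ 0.     0.    -0.002] width 0.46
axle torque(+alpha dir): F part 0.1251 W part -0.4755 rad 0.0668 lat 0.001
20.73 (np.float64(-37.56580580991586), np.float64(-37.650722878578165), 32)
t 21.48 F [-1.69  2.35  5.37] sd [0.53 0.44 0.54] W [ 0.524  0.285 -0.271] sd [0.031 0.029 0.037] p [0.5565 0.1325 0.1968] alpha 3.07 rotv [ 0.     0.    -0.002] width 0.458
axle torque(+alpha dir): F part 0.1189 W part -0.4672 rad 0.0668 lat 0.001
```

View pics/t3.png

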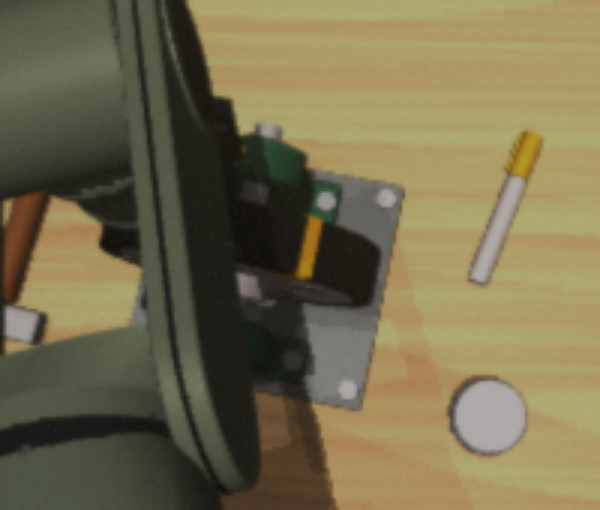

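```bash
python3 -m inch '[[[0.049,-0.009,0],[0.0002,0.0009,0],0]]'; python3 m.py 20; python3 m.py 14; python3 mk.py 1
```

```text
time: 21.65
tool_pos: [0.5565, 0.1327, 0.1967]
ee_rot: [0.996, -0.084, -0.0, 0.003]
force: [-2.4, -0.3, 6.2]
gripper_width: 0.46
t 22.65 F [-1.88 -0.2   6.1 ] sd [0.33 0.66 0.46] W [-0.027  0.367  0.086] sd [0.117 0.029 0.038] p [0.5565 0.1323 0.1967] alpha 0.35 rotv [ 0.     0.    -0.003] width 0.455
axle torque(+alpha dir): F part -0.0518 W part 0.0897 rad 0.0668 lat 0.001
t 23.35 F [-2.12  0.02  5.9 ] sd [0.36 0.52 0.53] W [-0.094  0.366  0.078] sd [0.032 0.022 0.031] p [0.5565 0.1323 0.1967] alpha 0.37 rotv [ 0.     0.    -0.003] width 0.46
axle torque(+alpha dir): F part -0.0399 W part 0.155 rad 0.0668 lat 0.001
23.35 (np.float64(-40.644074338119616), np.float64(-40.95606886501442), 9)
```

```bash
python3 -m inch '[[[-0.006,0.001,0],[0,0,0],1],[[-0.006,0.001,0],[0,0,0],1],[[-0.006,0.001,0],[0,0,0],1],[[-0.006,0.001,0],[0,0,0.04],1],[[-0.006,0.001,0],[0,0,0.1],1],[[-0.006,0.001,0],[0,0,0.12],1]]'; python3 mk.py 4
python3 - <<'E'
from plant import snapshot; import cv2
im=snapshot('top');cv2.imwrite('pics/t4.png',cv2.resize(im[110:280,130:330,::-1],None,fx=3,fy=3))
im=snapshot('scene');cv2.imwrite('pics/s4.png',cv2.resize(im[150:330,190:390,::-1],None,fx=3,fy=3))
E
```

```text
time: 24.15
tool_pos: [0.5579, 0.1328, 0.3204]
ee_rot: [0.996, -0.086, 0.003, 0.004]
force: [0.4, 0.7, -0.0]
gripper_width: 1.003
24.15 (np.float64(-37.56580580991586), np.float64(-37.92891351635344), 50)
24.2 (np.float64(-37.681172289157246), np.float64(-38.02499504609002), 49)
24.25 (np.float64(-37.56580580991586), np.float64(-37.92891351635344), 50)
24.3 (np.float64(-37.56580580991586), np.float64(-37.90934649127335), 48)
```

View pics/t4.png

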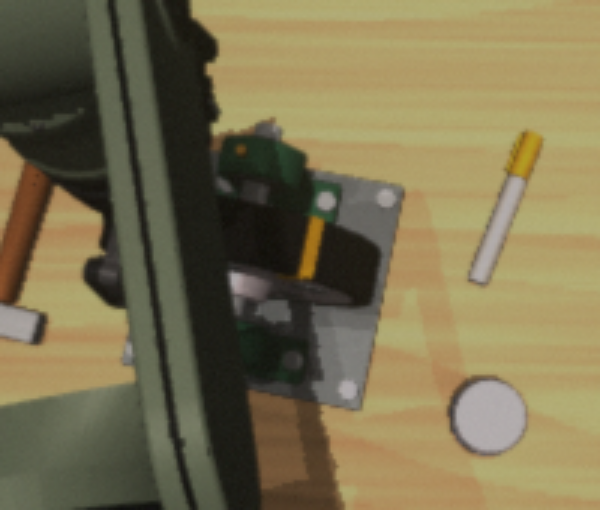

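View pics/s4.png

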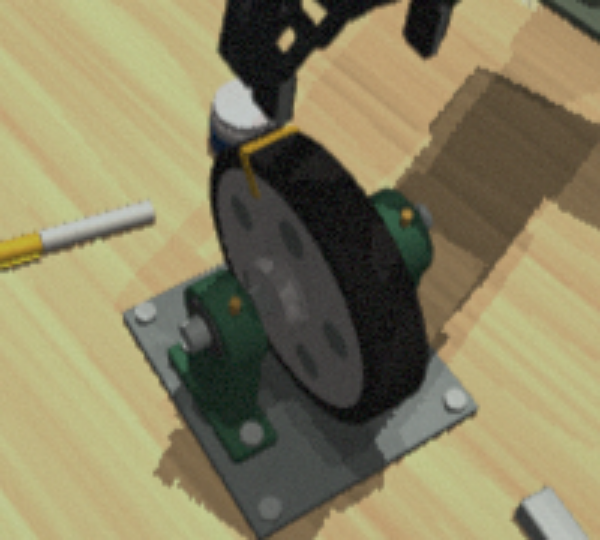

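```bash
cat > cr.py <<'E'
from mk import *
def win(cam,im):
    # weighted angle of mark on tread cylinder
    c=calibration(cam); im=im.astype(float); w=np.clip((im[...,0]+im[...,1])/2-im[...,2]-15,0,None)
    mk0=np.zeros(w.shape); 
    vs,us=np.mgrid[0:384,0:512]
    d=R.from_quat(c['rotation']).apply(np.stack([(us-c['cx'])/f(c),-(vs-c['cy'])/f(c),-np.ones_like(us,float)],-1).reshape(-1,3))
    o=c['eye']-AX; de,dz=d@E_,d[:,2]; oe,oz=o@E_,o[2]
    A=de*de+dz*dz;B=2*(de*oe+dz*oz);C=oe*oe+oz*oz-.01; D=B*B-4*A*C
    t=(-B-np.sqrt(np.clip(D,0,None)))/(2*A); q=o+t[:,None]*d
    a=np.degrees(np.arctan2(q@E_,q[:,2])); l=q@N
    ok=(D>0)&(abs(l)<.015)&(abs(a-A0)<11); ww=w.reshape(-1)*ok
    return (ww*a).sum()/ww.sum(), ww.sum()
A0=float(sys.argv[1])
if __name__=='__main__':
  res={'scene':[],'top':[]}
  t0=sensors.state()['time']
  for i in range(int(sys.argv[2])):
    cam=('scene','top')[i%2]; t=sensors.state()['time']; im=snapshot(cam); res[cam].append((t,*win(cam,im)))
  for k in res:
    r=np.array(res[k]); p=np.polyfit(r[:,0]-t0,r[:,1],1)
    print(k,'first',r[:4,1].mean().round(3),'last',r[-4:,1].mean().round(3),'slope',p.round(4),'resid',np.std(r[:,1]-np.polyval(p,r[:,0]-t0)).round(3),'wt',r[[0,-1],2].round(0),'t',r[[0,-1],0].round(2))
E
python3 cr.py -36 80
```

```text
scene first -38.204 last -37.857 slope [  0.0911 -38.2094] resid 0.031 wt [3588. 3648.] t [24.45 28.35]
top first -36.286 last -35.951 slope [  0.0934 -36.2987] resid 0.011 wt [6904. 6922.] t [24.5 28.4]
```

```bash
python3 -m inch '[[[0,0,0],[0,0,-0.05],1],[[0,0,0],[0,0,-0.105],1],[[0,0,0],[0,0,-0.12],1],[[0,0,0],[0,0,-0.12],1],[[0,0,0],[0,0,-0.12],0],[[0,0,0],[0,0,-0.12],0],[[0,0,0],[0,0,-0.12],0],[[0,0,0],[0,0,-0.12],0],[[0,0,0],[0,0,-0.12],0],[[0,0,0],[0,0,-0.12],0]]' 60; python3 cr.py -36 6; python3 m.py 2; python3 rows.py 0 0 3.6 2
```

```text
time: 29.7
tool_pos: [0.5567, 0.133, 0.1981]
ee_rot: [0.996, -0.086, 0.001, 0.004]
force: [-2.3, 0.6, 5.5]
gripper_width: 0.459
scene first -40.605 last -40.605 slope [  0.0821 -40.6132] resid 0.016 wt [508. 503.] t [29.7 29.9]
top first -35.826 last -35.826 slope [  0.0746 -35.8369] resid 0.002 wt [6532. 6544.] t [29.75 29.95]
t 30.1 F [-2.91  0.93  6.64] sd [0.38 0.27 0.09] W [0.015 0.298 0.021] sd [0.022 0.005 0.004] p [0.5567 0.133  0.1981] alpha 0.45 rotv [ 0.     0.002 -0.001] width 0.46
axle torque(+alpha dir): F part 0.0047 W part 0.0366 rad 0.0682 lat 0.0011
[[-0.031,0.005,0],[0.0004,0.0021,-0.0000],0],[[-0.062,0.011,0],[0.0007,0.0041,-0.0001],0]
```

```bash
python3 -m inch '[[[-0.032,0.006,0],[0.0004,0.0022,0],0],[[-0.064,0.011,0],[0.0008,0.0044,-0.0001],0],[[-0.064,0.011,0],[0.0008,0.0044,-0.0001],0]]'; python3 cr.py -32 6; python3 m.py 14; python3 m.py 14; python3 cr.py -32 6
```

```text
time: 30.48
tool_pos: [0.5576, 0.1377, 0.1977]
ee_rot: [0.996, -0.085, -0.002, 0.037]
force: [-2.3, 0.8, 7.1]
gripper_width: 0.46
scene first -33.965 last -33.965 slope [ -0.4571 -33.9189] resid 0.014 wt [3519. 3434.] t [30.48 30.68]
top first -31.929 last -31.929 slope [ -0.4045 -31.8685] resid 0.017 wt [7662. 7606.] t [30.52 30.72]
t 31.48 F [-2.96  0.48  6.49] sd [0.5  0.67 0.54] W [-0.062  0.305 -0.001] sd [0.027 0.021 0.028] p [0.5575 0.1375 0.1977] alpha 4.24 rotv [ 0.     0.002 -0.001] width 0.46
axle torque(+alpha dir): F part -0.0551 W part 0.1139 rad 0.0682 lat 0.0012
t 32.17 F [-3.35  0.28  6.44] sd [0.4  0.48 0.33] W [-0.061  0.303 -0.001] sd [0.018 0.026 0.028] p [0.5575 0.1375 0.1977] alpha 4.24 rotv [ 0.     0.002 -0.001] width 0.46
axle torque(+alpha dir): F part -0.0726 W part 0.1125 rad 0.0682 lat 0.0012
scene first -34.011 last -34.011 slope [  0.0385 -34.0144] resid 0.004 wt [3464. 3474.] t [32.17 32.38]
top first -31.997 last -31.997 slope [ 3.80000e-03 -3.19981e+01] resid 0.001 wt [7550. 7527.] t [32.22 32.42]
```

```bash
python3 -m inch '[[[0,0,0],[0,0,0],1],[[0,0,0],[0,0,0],1],[[0,0,0],[0,0,0],1],[[0,0,0],[0.0005,0.003,0.04],1],[[0,0,0],[0.001,0.007,0.1],1],[[0,0,0],[0.001,0.008,0.12],1]]'; python3 cr.py -32 80
```

```text
time: 33.22
tool_pos: [0.5597, 0.1455, 0.3203]
ee_rot: [0.996, -0.086, 0.0, 0.036]
force: [-0.5, -0.8, -0.5]
gripper_width: 0.998
scene first -33.712 last -33.685 slope [ 7.70000e-03 -3.36965e+01] resid 0.034 wt [3535. 3234.] t [33.22 37.12]
top first -31.992 last -32.006 slope [-3.80000e-03 -3.19896e+01] resid 0.004 wt [7693. 7694.] t [33.28 37.17]
```

```bash
python3 -m inch '[[[0,0,0],[-0.0005,-0.004,-0.05],1],[[0,0,0],[-0.001,-0.007,-0.105],1],[[0,0,0],[-0.001,-0.008,-0.12],1],[[0,0,0],[-0.001,-0.008,-0.12],1],[[0,0,0],[-0.001,-0.008,-0.12],0],[[0,0,0],[-0.001,-0.008,-0.12],0],[[0,0,0],[-0.001,-0.008,-0.12],0],[[0,0,0],[-0.001,-0.008,-0.12],0],[[0,0,0],[-0.001,-0.008,-0.12],0],[[0,0,0],[-0.001,-0.008,-0.12],0]]' 60; python3 m.py 16; python3 cr.py -32 20
python3 - <<'E'
from plant import snapshot,sensors; import cv2
for n in('scene','top'): cv2.imwrite(f'pics/{n}9.png',snapshot(n)[:,:,::-1])
s=sensors.state();print(s['time'],s['dq'].round(4),s['tool_pos'],s['gripper_width'])
E
```

```text
time: 38.48
tool_pos: [0.5575, 0.1375, 0.198]
ee_rot: [0.996, -0.086, -0.002, 0.036]
force: [-3.2, 0.9, 5.8]
gripper_width: 0.456
t 39.27 F [-2.59  0.95  5.9 ] sd [0.45 0.31 0.47] W [0.052 0.287 0.004] sd [0.032 0.029 0.026] p [0.5575 0.1375 0.198 ] alpha 4.17 rotv [ 0.     0.002 -0.001] width 0.458
axle torque(+alpha dir): F part -0.0141 W part -0.002 rad 0.0685 lat 0.0011
scene first -33.981 last -34.003 slope [ -0.0447 -33.9674] resid 0.015 wt [3372. 3386.] t [39.28 40.17]
top first -31.992 last -31.992 slope [ 1.00000e-04 -3.19919e+01] resid 0.002 wt [7554. 7546.] t [39.33 40.22]
40.375 [-0.0002 -0.0018  0.0024 -0.0003 -0.0012 -0.0003] [0.5575091  0.13749244 0.19801031] 0.45729471339595307
```

View pics/scene9.png

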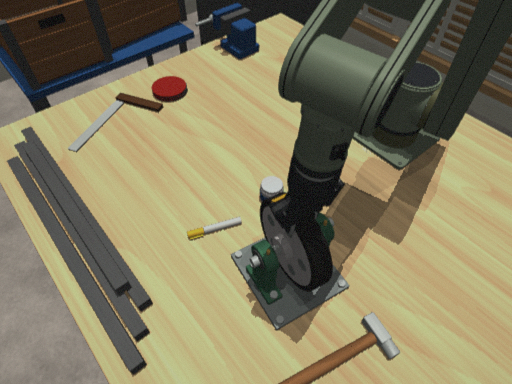

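View pics/top9.png

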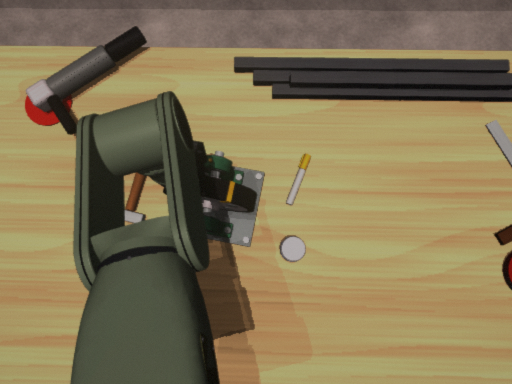

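The pictures show the hand closed over the rim at about (285,210) in the scene view, with the mark at (232,190) in the top view. The hammer head (380,335), tin (272,188) and marker (215,228) are where they were at the start.

```bash
python3 -c "
from plant import job,sensors
print(job.close_job()); s=sensors.state(); print(s['time'],s['gripper_width'])"
```

```text
the job is handed in; nothing more can be done
None
the job is handed in; nothing more can be done
```

The heavy side is at the bottom, and the gripper is still closed across the rim at 60 N, holding the wheel still. I handed the job in at about 40 s of the 72 s allowed.

**How I found it:** I gripped the rim, turned the wheel through about 90° to feel the pull, regripped and brought the heavy side down. I then fine-tuned by briefly letting go and watching the yellow mark creep, and regripped each time.

**Last checks:**
- **Balance:** in a 4 s free test just before the final grip, the wheel crept less than 0.01° a second in both cameras, against about 1.15° a second before. At the first bottom position it was still creeping 0.09° a second, so I turned it about 3.8° more.
- **Holding still:** in the final grip the top camera saw no movement of the mark over 0.9 s. The scene camera's small drift of 0.04° a second is within its noise, as the hand partly hides the mark there.
- **Bystanders:** the hammer, tin and marker look unmoved in the final pictures.

**What disagreed:**
- **Wrist force:** it was a poor guide to the pull. Early readings were off because the force had not settled and I had the wrong lever arm. One reading in the grip before the last suggested about 0.09 N m remaining, which the free test did not bear out. I relied on the free test.
- **Camera offset:** the two cameras also differ by about 2° on the mark's absolute angle, which does not affect the creep results.

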